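Restock the lab bench supply station

ROBOT

A 7-joint arm with a two-finger parallel gripper is mounted at the origin on the work surface. World frame = base frame: x ahead of the robot, y to its left, z up, the work surface at z = 0. Lengths are in m, angles in rad, forces in N, time in s.
With the tool pointing down it reaches from about 0.4 to 0.875 m from the base axis. Payload 6.5 kg.
Tool frame: the origin (TCP) lies between the finger pads; the fingertips stand 8 mm ahead of it and the grasp point (between the pads) lies 11 mm behind it; z points along the fingers, y is the line along which they close (so a half turn about z gives the same grasp; the last joint's range is limited). The gripper opens to 85 mm and grips with 20 to 120 N. Pads are 22 mm wide; open, the fingers measure 114 mm over their backs; the gripper's body (76 mm by 85 mm) begins 54 mm behind the grasp point. The pads swing forward as they close: fully open they stand 13 mm farther back than shut.
Start: joints at [-1.31, 0.536, -0.004, 1.538, 0.003, 1.067, -0.071], TCP at [0.209, 0.616, 0.239] pointing down, gripper open.
Joint ranges: [-2.7, 2.7], [-0.37, 2.16], [-1.27, 1.26], [0.24, 2.4], [-1.31, 4.45], [0.19, 1.91], [-2.76, 2.76]. Speed limits (rad/s): [2.39, 2.39, 3.14, 3.14, 3.14, 3.14, 3.14].

INTERFACE

Orientations are given as a 3x3 rotation matrix whose columns are the frame's x, y, z axes.
In Python, from cell import r gives the robot as it stands. The module is installed in compiled form; this text tells all that it offers.
- The arm moves only by the tool apply_moves, never from a script. Its argument "plan" is a list of rows, each a list of 7 numbers: the turn, a rotation vector about the world's x, y, z in rad, then the shift along the world's x, y, z in cm, then the opening, from 0 (shut) to 1 (fully open). A call has 1 to 20 rows; each row is the pose to reach, as a shift and turn from the pose commanded when the call began; what a row does not reach only later rows make up. A row lasts 1/10 s, in which the tool goes at most 50 mm and 8.59 degrees, less where a joint would pass 70% of its speed; a pose out of reach is approached as far as the arm can. A call with a gripper value outside its range is refused whole. The fingers move at their own pace and stop on an object; "grip_force" is the grip in N (left out, the last holds). Time passes only in rows, so rows that repeat a pose let the fingers close. It gives the time, the measured TCP pose, the force, the opening and the grip force at its end, in the units of the state.
- r.read_state(): the state, without advancing time (a new reading comes with each control period).
- r.read_camera(name): name is "side" or "top"; returns a dict with "image" (400x640x3 uint8, blue, green, red), "depth" (400x640 float32, m along the optical axis (not along the pixel's ray), 0 where there is no reading), "fovy" (degrees; the focal length in pixels is half the picture's height over the tangent of half this angle, whatever the lens; pixels are square), "cx", "cy" (the principal point, pixels), "dist_coeffs" ([k1, k2, p1, p2, k3] as OpenCV has them; the pictures are not rectified), "pose" (4x4, takes a point from camera to world coordinates). Camera axes: x right, y down, z forward; pixel columns grow to the right and rows downward; lengths in m; the calibration is good to about 2 mm. A picture is of the moment at which its call begins.
- r.job_done(): hands the job in; it is judged then, once.
The state is a dict: "t": time; "joint_pos": joint angles; "joint_velocities": joint speeds; "joint_torque": joint torques, N m; "tcp_pos": TCP position; "ee_rot": TCP orientation; "force": force on the tool from outside, world axes, zero at the start; "wrist_torque": the same for the moment, N m; "gripper_width": finger opening in m; "gripper_force": force on a finger pad.
Only numpy, scipy, OpenCV 4.12 (cv2) and the standard library are available. Lean on these libraries where they do the work, as an engineer would, in place of code of your own. Each camera call takes 0.05 s, during which the arm holds its last target. There are 200 camera calls.

TASK

Restock the supply station on the lab bench: in each of the two stock trays, bring the old item (red dot) right up to the front rim and stand all the new stock (green dots) of the same kind in the row behind it, tins with the tin and cartons with the carton, everything upright and flat on the tray floor. Swap the label roll too: the spent cardboard core off the spindle and into the grey bin, the full paper roll onto the spindle, all the way down. Leave the meter, screwdriver and mug where they are.

Things in the scene. Friction and masses are not known exactly. Their poses are not given: they have to be found in the camera images.
- tin_tray: blue open stock tray, fixed side by side with the other tray on a plywood board (which tray is left or right varies). Outside 238 (x) by 86 (y) mm; floor 6 mm thick; inside 228 by 76 mm; rims 5 mm thick, their tops 34 mm above the tray's underside. Origin: centre of its underside, 12 mm above the bench. x runs along the row: -x is the front end (towards the robot), +x the back. It holds three items in a row with about 30 mm to spare for tins.
- carton_tray: yellow open stock tray, fixed side by side with the other tray on a plywood board (which tray is left or right varies). Outside 238 (x) by 86 (y) mm; floor 6 mm thick; inside 228 by 76 mm; rims 5 mm thick, their tops 34 mm above the tray's underside. Origin: centre of its underside, 12 mm above the bench. x runs along the row: -x is the front end (towards the robot), +x the back. It holds three items in a row with about 48 mm to spare for cartons.
- tin_old: round tin, 66 mm diameter, 62 mm tall, 0.17 to 0.35 kg, origin at the centre of its underside, z up its axis; old stock: faded grey-blue label, red dot on the lid. Starts standing in the middle or back of the blue tray.
- carton_old: square carton, 60 by 60 mm, 60 mm tall, sides along its x and y, 0.12 to 0.26 kg, origin at the centre of its underside, z up; old stock: dull brown with a red band, red dot on top. Starts standing in the middle or back of the yellow tray, square to it.
- tin_new1: round tin, 66 mm diameter, 62 mm tall, 0.17 to 0.35 kg, origin at the centre of its underside, z up its axis; new stock, standing on the bench, bright colours, green dot on top. May be absent.
- tin_new2: round tin, 66 mm diameter, 62 mm tall, 0.17 to 0.35 kg, origin at the centre of its underside, z up its axis; new stock, standing on the bench, bright colours, green dot on top. May be absent.
- carton_new1: square carton, 60 by 60 mm, 60 mm tall, sides along its x and y, 0.12 to 0.26 kg, origin at the centre of its underside, z up; new stock, standing on the bench, bright colours, green dot on top. May be absent.
- carton_new2: square carton, 60 by 60 mm, 60 mm tall, sides along its x and y, 0.12 to 0.26 kg, origin at the centre of its underside, z up; new stock, standing on the bench, bright colours, green dot on top. May be absent.
- spindle: fixed upright label spindle: dark round foot 80 mm diameter, 10 mm thick, with an aluminium post of 15 mm diameter, pointed, its tip 83 mm above the bench. Origin: centre of the foot's underside, on the bench; z up the post.
- core: spent cardboard core (tube), 38 mm outer and 28 mm inner diameter, 58 mm tall, 30 g, starts loose on the spindle, resting on its foot. Origin: centre of its lower end, z along its axis.
- core_mid (a point): the middle of the core, on its axis, 29 mm from either end.
- roll: full paper label roll, 64 mm outer diameter, 28 mm bore right through, 58 mm tall, 0.1 to 0.21 kg, standing on the bench among the new stock. Origin: centre of its lower end, z along its axis.
- bin: grey open bin, fixed, 105 by 105 mm outside, walls 4 mm, 45 mm high. Origin: centre of its underside, on the bench.
- meter: bystander: yellow multimeter lying flat, 75 by 150 by 36 mm, origin at the centre of its underside. Not to be moved.
- screwdriver: bystander: screwdriver lying on the bench, about 200 mm long, along its x. Not to be moved.
- mug: bystander: blue mug, 80 mm wide, 90 mm tall, handle at its +y, origin at the centre of its underside. Not to be moved.
Not all that is in view belongs to the job. What is shaped like the carton_new2 but pink is not meant.

How it is judged:
By the outcome, as a careful person would: the job done as asked, in the order asked, and still so for the second after the job is handed in, with the robot touching nothing.
Of tin_new1, tin_new2, carton_new1, carton_new2 only 3 to 4 are there at a start; the rules pass over those that are not, and their reading is None.
At some moment in a run one of tin_new1, tin_new2, carton_new1, carton_new2, roll may be knocked a few centimetres aside while the robot is not near it.
It also fails if it takes over 210 s, if anything falls off the work surface, if the arm or the gripper's body presses on something with over 40 N, if the wrist force passes 120 N, or if a joint passes its speed limit or range.

## Working session

There is one attempt and no reset: what is moved stays moved. The work goes in short steps, Python scripts to look and compute and a tool call to move; the robot and the scene stay as the last step left them, time stands still between calls to the robot, and variables do not carry over. Pictures are saved under pics/ and viewed, at most 14 in all, crops included, and the job is handed in when it is done.

Besides the shell and the picture viewer there is one more tool, called after ">>>" by a JSON object that holds its "name" and its "arguments", one argument or row to a line. apply_moves: Moves the arm, as the interface text tells. Its arguments: {"type":"object","properties":{"plan":{"type":"array"},"grip_force":{"type":"number"}},"required":["plan"]}

```bash
mkdir -p pics
cat > h.py <<'E'
import numpy as np, cv2, pickle
from cell import r
def grab(n):
    c=r.read_camera(n); return c
def K(c):
    h,w=c['image'].shape[:2]; f=h/2/np.tan(np.radians(c['fovy'])/2)
    return np.array([[f,0,c['cx']],[0,f,c['cy']],[0,0,1.]])
def ray(c,uv):
    p=cv2.undistortPoints(np.array(uv,float).reshape(-1,1,2),K(c),np.array(c['dist_coeffs'],float)).reshape(-1,2)
    d=np.c_[p,np.ones(len(p))]; T=np.array(c['pose']); return T[:3,3],d@T[:3,:3].T,d
def onplane(c,uv,z):
    o,d,_=ray(c,uv); return o+d*((z-o[2])/d[:,2])[:,None]
def cloud(c):
    h,w=c['depth'].shape; u,v=np.meshgrid(np.arange(w),np.arange(h))
    o,d,_=ray(c,np.stack([u,v],-1).reshape(-1,2).astype(float)); P=o+d*c['depth'].reshape(-1,1)
    P[c['depth'].ravel()==0]=np.nan
    return P.reshape(h,w,3)
def load(f): return pickle.load(open(f,'rb'))
E
python3 - <<'E'
from h import *
s=r.read_state(); print(s['t'],s['tcp_pos'],s['ee_rot'],s['gripper_width'])
for n in('top','side'):
    c=grab(n); pickle.dump(c,open(f'{n}0.pkl','wb')); cv2.imwrite(f'pics/{n}0.png',c['image'])
    print(n,c['fovy'],c['dist_coeffs'],np.round(c['pose'],3).tolist(),(c['depth']>0).mean())
E
```

```text
0.0 [0.20845844 0.61499571 0.23837563] [[-9.47111194e-01  3.20905266e-01 -4.44618827e-04]
 [ 3.20905544e-01  9.47109598e-01 -1.74401312e-03]
 [-1.38560235e-04 -1.79445499e-03 -9.99998380e-01]] 0.0855868374483069
top 49.35423211963567 [-0.0395688  0.         0.         0.         0.       ] [[0.006, -0.987, 0.162, 0.383], [-0.999, -0.011, -0.031, -0.008], [0.032, -0.162, -0.986, 1.076], [0.0, 0.0, 0.0, 1.0]] 0.99594140625
side 47.148309319125715 [-0.10806638  0.          0.          0.          0.        ] [[0.948, -0.183, 0.26, 0.204], [-0.318, -0.5, 0.806, -1.012], [-0.018, -0.847, -0.532, 0.711], [0.0, 0.0, 0.0, 1.0]] 0.9959921875
```

View pics/top0.png

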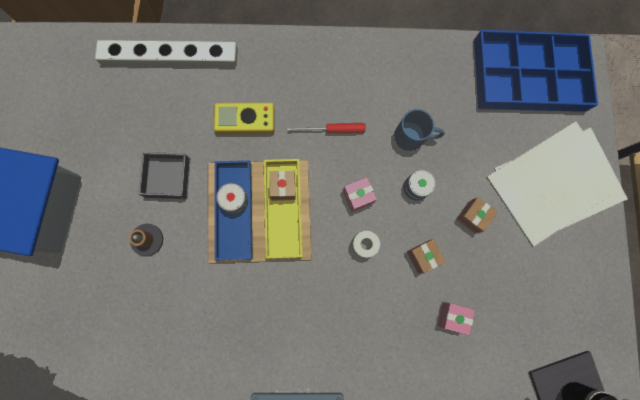

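View pics/side0.png

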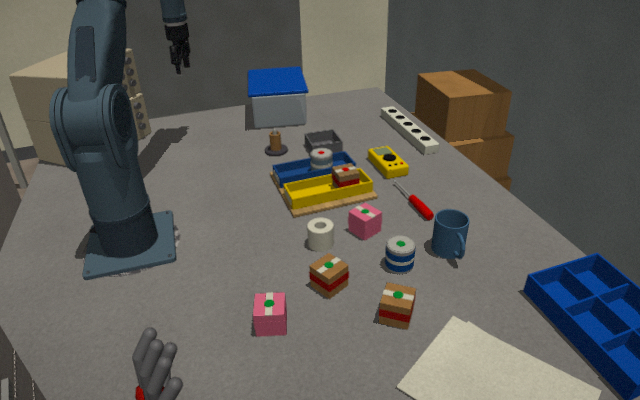

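Top view: tin_old (231,198) is in the blue tray and carton_old (282,183) in the yellow tray. The core is on the spindle at (141,239), the bin is at (164,176) and the roll at (367,244). One new tin stands at (421,184).

Carton candidates are brown (479,215), brown (428,256), pink (360,193) and pink (459,319). The two brown/orange ones with a red band match the kind; the pink ones are excluded. I'll confirm this in a crop while measuring.

Run:
```python
from h import *
t,s=load('top0.pkl'),load('side0.pkl')
def dots(c,col):
    hsv=cv2.cvtColor(c['image'],cv2.COLOR_BGR2HSV)
    if col=='g': m=cv2.inRange(hsv,(50,110,50),(85,255,255))
    else: m=cv2.inRange(hsv,(0,170,90),(6,255,255))|cv2.inRange(hsv,(174,170,90),(180,255,255))
    n,l,st,ce=cv2.connectedComponentsWithStats(m)
    return [(ce[i],st[i,4]) for i in range(1,n) if st[i,4]>12]
for col in 'gr':
    A,B=dots(t,col),dots(s,col)
    for a,na in A:
        o1,d1,_=ray(t,[a]); best=None
        for b,nb in B:
            o2,d2,_=ray(s,[b]); M=np.c_[d1[0],-d2[0]]
            k,_,_,_=np.linalg.lstsq(M,o2-o1,rcond=None); p,q=o1+k[0]*d1[0],o2+k[1]*d2[0]
            g=np.linalg.norm(p-q)
            if (best is None or g<best[0]) : best=(g,(p+q)/2,b)
        print(col,a.round(1),na,'gap mm',round(best[0]*1e3,1),best[1].round(4),best[2].round(0))
P=cloud(t); Ps=cloud(s)
pickle.dump(P,open('P.pkl','wb'))
# objects by height
m=((P[...,2]>0.04)&(P[...,0]>.3)&(P[...,0]<.9)&(abs(P[...,1])<.62)).astype(np.uint8)
n,l,st,ce=cv2.connectedComponentsWithStats(m)
for i in range(1,n):
    if st[i,4]<80: continue
    z=np.nanmax(P[l==i][:,2]); zt=np.median(P[l==i][:,2]);top=(l==i)&(P[...,2]>zt-.008)
    ys,xs=np.nonzero(top); W=P[top][:,:2].astype(np.float32)
    (cx,cy),(w,h),ang=cv2.minAreaRect(W*1000)
    print(ce[i].round(0),'ztop',round(float(zt),4),'c',W.mean(0).round(4),'rect',round(cx,1),round(cy,1),round(w,1),round(h,1),round(ang,1))
hsv=cv2.cvtColor(t['image'],cv2.COLOR_BGR2HSV)
for nm,lo,hi,x0,x1 in(('blue',(105,120,30),(125,255,255),200,262),('yel',(24,150,60),(34,255,255),255,312)):
    m=cv2.inRange(hsv,lo,hi); m[:,:x0]=0;m[:,x1:]=0;m[:145]=0;m[275:]=0
    W=P[(m>0)&(P[...,2]>.036)&(P[...,2]<.055)]
    print(nm,cv2.minAreaRect((W[:,:2]*1000).astype(np.float32)),np.median(W[:,2]))
    W=P[(m>0)&(P[...,2]<.03)]; print('floor',np.median(W[:,2]))
im=np.hstack([cv2.resize(t['image'][160:345,330:510],None,fx=2.2,fy=2.2,interpolation=cv2.INTER_CUBIC),cv2.resize(s['image'][200:385,230:430],None,fx=2.0,fy=2.2,interpolation=cv2.INTER_CUBIC)])
cv2.imwrite('pics/crop.png',im);print(im.shape)
```

```text
g [421.9 182.5] 31 gap mm 1.4 [ 0.6026 -0.2946  0.063 ] [400. 243.]
g [360.4 192.3] 27 gap mm 1.5 [ 0.577 -0.146  0.061] [365. 211.]
g [481.2 213.6] 30 gap mm 1.4 [ 0.5287 -0.4367  0.0616] [398. 294.]
g [428.5 255.5] 32 gap mm 1.2 [ 0.4282 -0.3053  0.0606] [328. 264.]
g [459.8 318.8] 38 gap mm 0.7 [ 0.2833 -0.3739  0.0609] [269. 303.]
r [345.4 126.2] 153 gap mm 2.8 [ 0.7579 -0.1159  0.0116] [421. 207.]
r [230.4 196.4] 30 gap mm 29.4 [ 0.6625  0.2701 -0.5723] [338. 282.]
[506.  95.] ztop 0.0474 c [ 0.84   -0.5278] rect 858.0 -543.8 81.3 150.1 0.4
[248. 115.] ztop 0.0424 c [0.7734 0.1303] rect 773.4 130.6 39.5 37.9 46.0
[418. 127.] ztop 0.0737 c [ 0.7393 -0.2877] rect 743.6 -289.1 79.9 96.2 26.0
[ 38. 204.] ztop 0.1436 c [0.5364 0.5829] rect 531.3 592.1 86.7 221.0 81.2
[162. 173.] ztop 0.0446 c [0.6218 0.3327] rect 621.2 331.8 108.0 106.1 88.2
[282. 208.] ztop 0.0461 c [0.5407 0.0413] rect 542.0 40.2 240.1 86.2 2.5
[231. 203.] ztop 0.0584 c [0.5579 0.1573] rect 536.8 159.0 234.8 84.4 2.5
[282. 184.] ztop 0.0782 c [0.5933 0.0411] rect 593.4 41.1 61.0 58.7 1.1
[421. 184.] ztop 0.0624 c [ 0.6021 -0.2942] rect 602.6 -295.2 65.3 64.7 18.5
[360. 193.] ztop 0.06 c [ 0.5769 -0.1451] rect 577.6 -145.6 60.3 60.7 23.1
[479. 214.] ztop 0.06 c [ 0.5283 -0.4346] rect 529.4 -436.2 61.3 63.3 53.2
[139. 238.] ztop 0.0659 c [0.464  0.3709] rect 464.1 372.0 34.8 35.4 0.8
[366. 244.] ztop 0.0577 c [ 0.4554 -0.1585] rect 455.1 -158.9 61.9 61.2 89.6
[428. 256.] ztop 0.0599 c [ 0.4278 -0.3049] rect 427.9 -305.7 60.6 61.4 27.0
[457. 308.] ztop 0.0596 c [ 0.3078 -0.3715] rect 310.3 -378.8 18.6 64.0 0.3
blue ((537.0005493164062, 158.61846923828125), (236.9423828125, 84.09884643554688), 2.6780290603637695) 0.04574689153366607
floor 0.018303103541893573
yel ((0.0, 0.0), (0.0, 0.0), 0.0) nan
floor 0.01799828431466577
(407, 796, 3)
  return _methods._mean(a, axis=axis, dtype=dtype,
  ret = ret.dtype.type(ret / rcount)
```

View pics/crop.png

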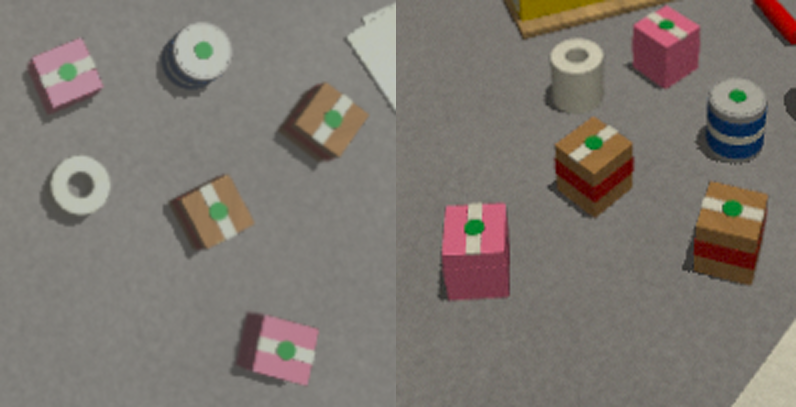

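The crop confirms it. The two cartons with brown tops, red bands and green dots are carton_new1 and carton_new2, and the pink ones are decoys. There is one new tin, banded white and blue. Next I measure the tin in the tray and the spindle foot and tip.

Run:
```python
from h import *
t,s=load('top0.pkl'),load('side0.pkl'); P=load('P.pkl'); Q=cloud(s)
def rect(W): 
    a=cv2.minAreaRect((W[:,:2]*1000).astype(np.float32)); return np.round(a[0],1),np.round(a[1],1),round(a[2],1)
def near(A,x,y,r_): return np.hypot(A[...,0]-x,A[...,1]-y)<r_
for nm,A in(('top',P),('side',Q)):
    for lab,x,y,R,z0,z1 in(('tin_old',.565,.165,.06,.07,.09),('carton_old',.593,.041,.06,.07,.09),('coretop',.464,.371,.04,.06,.075),('tip',.464,.371,.012,.07,.09),('foot',.464,.371,.06,.006,.014),('roll',.455,-.158,.06,.05,.07),('tin_new',.602,-.295,.06,.055,.07),('c1',.428,-.305,.06,.055,.07),('c2',.529,-.436,.06,.055,.07)):
        m=near(A,x,y,R)&(A[...,2]>z0)&(A[...,2]<z1)
        W=A[m]
        if len(W)<3: print(nm,lab,len(W)); continue
        (cx,cy),rad=cv2.minEnclosingCircle((W[:,:2]*1000).astype(np.float32))
        print(nm,lab,len(W),'z',round(float(np.median(W[:,2])),4),'circ',round(cx,1),round(cy,1),round(rad,1),'rect',*rect(W))
```

```text
top tin_old 651 z 0.0806 circ 560.0 159.1 33.4 rect [559.1 158.9] [65.  65.5] 47.5
top carton_old 668 z 0.0783 circ 594.1 41.0 40.9 rect [593.4  41.1] [61.  58.7] 1.1
top coretop 133 z 0.0673 circ 464.2 372.7 18.5 rect [464.1 372.1] [34.8 35.1] 0.8
top tip 29 z 0.0779 circ 464.0 371.6 6.5 rect [464.5 371.8] [11.9 11.2] 43.8
top foot 496 z 0.0103 circ 472.0 372.8 47.8 rect [464.3 371.9] [78.7 78.7] 49.5
top roll 476 z 0.0578 circ 455.6 -158.8 32.0 rect [ 455.1 -158.9] [61.9 61.2] 89.6
top tin_new 580 z 0.0626 circ 602.9 -295.0 33.2 rect [ 603.  -295.4] [63.9 65.4] 24.6
top c1 667 z 0.0601 circ 429.3 -305.6 41.1 rect [ 427.9 -305.7] [60.6 61.4] 27.0
top c2 627 z 0.0602 circ 528.9 -435.6 41.4 rect [ 529.5 -436.2] [61.3 63.2] 52.8
side tin_old 233 z 0.0804 circ 560.9 156.9 34.6 rect [559.4 154.4] [63.  63.4] 77.5
side carton_old 275 z 0.0782 circ 590.8 40.5 40.3 rect [592.8  40.2] [62.  63.3] 4.3
side coretop 55 z 0.0653 circ 465.5 367.6 20.9 rect [464.  367.1] [36.4 37.7] 0.4
side tip 15 z 0.0751 circ 464.4 369.4 7.5 rect [464.3 369.5] [11.8  9.7] 74.4
side foot 129 z 0.0085 circ 464.0 366.4 40.6 rect [463.5 361.7] [69.7 76.4] 83.4
side roll 355 z 0.0577 circ 454.7 -157.3 35.5 rect [ 455.4 -160.5] [63.8 62.9] 28.9
side tin_new 482 z 0.062 circ 602.3 -296.1 34.7 rect [ 601.  -296.2] [63.8 64.2] 37.1
side c1 562 z 0.06 circ 427.6 -306.5 40.1 rect [ 427.4 -305.8] [63.  61.3] 29.4
side c2 704 z 0.0596 circ 528.4 -437.2 41.5 rect [ 528.1 -436.5] [61.7 61.3] 53.8
```

>>> {"name": "apply_moves", "arguments": {
  "plan": [
    [0,0,0,25.5,-24.3,-6,0.7],
    [0,0,0,25.5,-24.3,-6,0.7],
    [0,0,0,25.5,-24.3,-6,0.7],
    [0,0,0,25.5,-24.3,-6,0.7],
    [0,0,0,25.5,-24.3,-6,0.7],
    [0,0,0,25.5,-24.3,-6,0.7],
    [0,0,0,25.5,-24.3,-6,0.7],
    [0,0,0,25.5,-24.3,-6,0.7],
    [0,0,0,25.5,-24.3,-6,0.7],
    [0,0,0,25.5,-24.3,-6,0.7],
    [0,0,0,25.5,-24.3,-6,0.7]
  ],
  "grip_force": 20
}}

```text
t: 1.2
tcp_pos: [0.462, 0.3746, 0.1794]
ee_rot: [[-0.948, 0.318, -0.001], [0.318, 0.948, 0.001], [0.001, 0.001, -1.0]]
force: [0.5, -0.4, -0.0]
gripper_width: 0.0596
gripper_force: 0.0
```

>>> {"name": "apply_moves", "arguments": {
  "plan": [
    [0,0,0,0.1,-0.2,-5,0.7],
    [0,0,0,0.1,-0.2,-9,0.7],
    [0,0,0,0.1,-0.2,-12,0.7],
    [0,0,0,0.1,-0.2,-13,0.7],
    [0,0,0,0.1,-0.2,-13,0.7],
    [0,0,0,0.1,-0.2,-13,0.3],
    [0,0,0,0.1,-0.2,-13,0.3],
    [0,0,0,0.1,-0.2,-13,0.3],
    [0,0,0,0.1,-0.2,-13,0.3],
    [0,0,0,0.1,-0.2,-13,0.3],
    [0,0,0,0.1,-0.2,-13,0.3],
    [0,0,0,0.1,-0.2,-13,0.3]
  ],
  "grip_force": 20
}}

```text
t: 2.4
tcp_pos: [0.4657, 0.372, 0.0512]
ee_rot: [[-0.947, 0.321, 0.002], [0.321, 0.947, 0.003], [-0.001, 0.003, -1.0]]
force: [-0.4, 1.4, 7.2]
gripper_width: 0.038
gripper_force: 20.3
```

>>> {"name": "apply_moves", "arguments": {
  "plan": [
    [0,0,0,0,0,3,0.3],
    [0,0,0,0,0,6,0.3],
    [0,0,0,0,0,10,0.3],
    [0,0,0,0,0,10,0.3],
    [0,0,0,4,-1,10,0.3],
    [0,0,0,8,-2,10,0.3],
    [0,0,0,12,-3,10,0.3],
    [0,0,0,15.5,-4,10,0.3],
    [0,0,0,15.5,-4,10,0.3],
    [0,0,0,15.5,-4,6,0.3],
    [0,0,0,15.5,-4,3,0.3],
    [0,0,0,15.5,-4,1,0.3],
    [0,0,0,15.5,-4,1,0.3],
    [0,0,0,15.5,-4,1,0.7],
    [0,0,0,15.5,-4,1,0.7],
    [0,0,0,15.5,-4,1,0.7],
    [0,0,0,15.5,-4,1,0.7],
    [0,0,0,15.5,-4,5,0.7],
    [0,0,0,15.5,-4,10,0.7],
    [0,0,0,15.5,-4,10,0.7]
  ]
}}

```text
t: 4.4
tcp_pos: [0.6244, 0.3329, 0.1579]
ee_rot: [[-0.947, 0.321, 0.012], [0.321, 0.947, 0.007], [-0.009, 0.01, -1.0]]
force: [0.4, -0.3, 0.3]
gripper_width: 0.0598
gripper_force: 0.0
```

>>> {"name": "apply_moves", "arguments": {
  "plan": [
    [0,0,0.12,-2,-5,-1,1],
    [0,0,0.24,-4,-10,-2,1],
    [0,0,0.37,-6,-15,-2,1],
    [0,0,0.37,-6.4,-17.4,-2,1],
    [0,0,0.37,-6.4,-17.4,-2,1],
    [0,0,0.37,-6.4,-17.4,-2,1],
    [0,0,0.37,-6.4,-17.4,-2,1]
  ],
  "grip_force": 30
}}

```text
t: 5.1
tcp_pos: [0.5562, 0.1584, 0.1298]
ee_rot: [[-0.999, -0.045, 0.001], [-0.045, 0.999, 0.001], [-0.001, 0.001, -1.0]]
force: [-0.1, 0.5, 0.2]
gripper_width: 0.0857
gripper_force: 0.0
```

Run:
```python
from h import *
c=grab('top'); P=cloud(c); pickle.dump(c,open('top1.pkl','wb'))
m=(np.hypot(P[...,0]-.622,P[...,1]-.332)<.045)&(P[...,2]>.008)
print('bin stuff',m.sum(),np.nanmean(P[m],0),np.nanmax(P[m][:,2]))
for n,x,y in(('roll',.455,-.159),('tin',.603,-.295),('c1',.428,-.306),('c2',.529,-.436)):
    m=(np.hypot(P[...,0]-x,P[...,1]-y)<.09)&(P[...,2]>.05); print(n,P[m].mean(0).round(4))
m=(np.hypot(P[...,0]-.464,P[...,1]-.372)<.01)&(P[...,2]>.06); print('post',P[m].mean(0),P[m].max(0))
cv2.imwrite('pics/top1.png',cv2.resize(c['image'][130:290,100:330],None,fx=3,fy=3))
```

```text
bin stuff 4 [0.59802494 0.3611343  0.00881563] 0.00960242631866759
roll [ 0.4564 -0.158   0.0579]
tin [ 0.6016 -0.2934  0.0621]
c1 [ 0.4277 -0.3049  0.0601]
c2 [ 0.5283 -0.4343  0.0599]
post [0.4636703  0.36948586 0.07538234] [0.47052815 0.37747536 0.08575636]
```

View pics/top1.png

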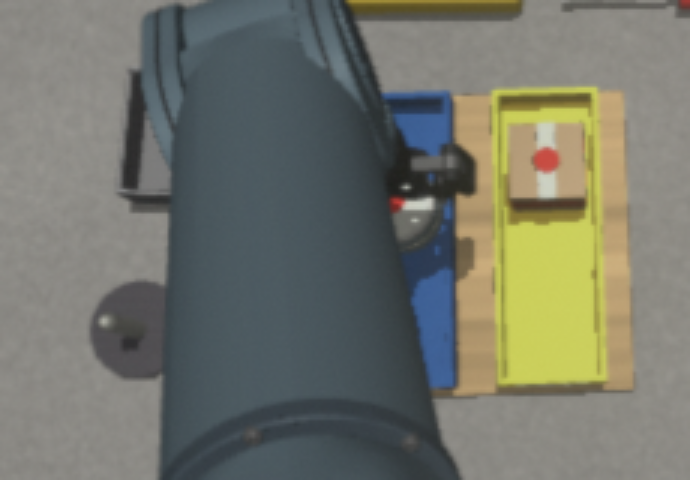

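The spindle is bare, at crop (110,325). The arm hides the bin, so I'll check that later. Now for the old tin.

>>> {"name": "apply_moves", "arguments": {
  "plan": [
    [0,0,0,0.3,0,-3,1],
    [0,0,0,0.3,0,-5,1],
    [0,0,0,0.3,0,-7,1],
    [0,0,0,0.3,0,-7.2,1],
    [0,0,0,0.3,0,-7.2,1],
    [0,0,0,0.3,0,-7.2,0.6],
    [0,0,0,0.3,0,-7.2,0.6],
    [0,0,0,0.3,0,-7.2,0.6],
    [0,0,0,0.3,0,-7.2,0.6],
    [0,0,0,0.3,0,-7.2,0.6],
    [0,0,0,0.3,0,-7.2,0.6]
  ],
  "grip_force": 30
}}

```text
t: 6.25
tcp_pos: [0.5597, 0.1576, 0.0587]
ee_rot: [[-0.999, -0.044, 0.002], [-0.044, 0.999, 0.001], [-0.003, 0.001, -1.0]]
force: [-1.7, 1.1, 6.7]
gripper_width: 0.0653
gripper_force: 33.9
```

>>> {"name": "apply_moves", "arguments": {
  "plan": [
    [0,0,0,0,0,0.5,0.6],
    [0,0,0,0,0,0.5,0.6],
    [0,0,0,-2.5,-0.1,0.5,0.6],
    [0,0,0,-5,-0.2,0.5,0.6],
    [0,0,0,-7.5,-0.3,0.5,0.6],
    [0,0,0,-9.5,-0.4,0.5,0.6],
    [0,0,0,-9.9,-0.4,0.5,0.6],
    [0,0,0,-9.9,-0.4,0.3,0.6],
    [0,0,0,-10.1,-0.4,0.2,0.6],
    [0,0,0,-10.2,-0.4,0.2,0.6],
    [0,0,0,-10.2,-0.4,0.2,0.6]
  ]
}}

```text
t: 7.35
tcp_pos: [0.4571, 0.1526, 0.0592]
ee_rot: [[-0.999, -0.043, 0.0], [-0.043, 0.999, 0.0], [-0.0, 0.0, -1.0]]
force: [-0.0, 0.9, -3.5]
gripper_width: 0.0649
gripper_force: 34.4
```

>>> {"name": "apply_moves", "arguments": {
  "plan": [
    [0,0,0,-0.1,0,0,0.6],
    [0,0,0,-0.15,0,0,0.6],
    [0,0,0,-0.15,0,0,0.6]
  ]
}}

```text
t: 7.65
tcp_pos: [0.4551, 0.1526, 0.0593]
ee_rot: [[-0.999, -0.043, -0.0], [-0.043, 0.999, 0.0], [0.0, 0.0, -1.0]]
force: [-0.6, 0.3, -4.0]
gripper_width: 0.0648
gripper_force: 34.4
```

>>> {"name": "apply_moves", "arguments": {
  "plan": [
    [0,0,0,-0.1,0,0,0.6],
    [0,0,0,-0.2,0,0,0.6],
    [0,0,0,-0.2,0,0,0.6]
  ]
}}

```text
t: 7.95
tcp_pos: [0.4545, 0.1526, 0.0597]
ee_rot: [[-0.999, -0.043, 0.003], [-0.043, 0.999, 0.001], [-0.003, 0.0, -1.0]]
force: [4.2, -0.2, -3.3]
gripper_width: 0.0648
gripper_force: 34.5
```

Contact with the front rim. Lower and release.

>>> {"name": "apply_moves", "arguments": {
  "plan": [
    [0,0,0,0.1,0,-0.1,0.6],
    [0,0,0,0.1,0,-0.25,0.6],
    [0,0,0,0.1,0,-0.3,0.6],
    [0,0,0,0.1,0,-0.3,1],
    [0,0,0,0.1,0,-0.3,1],
    [0,0,0,0.1,0,-0.3,1],
    [0,0,0,0.1,0,-0.3,1],
    [0,0,0,0.1,0,2,1],
    [0,0,0,0.1,0,5,1],
    [0,0,0,4,-4,8,1],
    [0,0,0,8,-8,8,1],
    [0,0,0,13.8,-11.2,8,1],
    [0,0,0,13.8,-11.2,8,1],
    [0,0,0,13.8,-11.2,8,1]
  ]
}}

```text
t: 9.35
tcp_pos: [0.5948, 0.0361, 0.1394]
ee_rot: [[-0.999, -0.037, 0.003], [-0.037, 0.999, -0.002], [-0.003, -0.002, -1.0]]
force: [-0.3, -0.7, -0.5]
gripper_width: 0.0856
gripper_force: 0.0
```

>>> {"name": "apply_moves", "arguments": {
  "plan": [
    [0,0,0,0,0,0,1],
    [0,0,0,0,0,0,1],
    [0,0,0,0,0,0,1]
  ]
}}

```text
t: 9.65
tcp_pos: [0.59, 0.0419, 0.1391]
ee_rot: [[-0.999, -0.045, -0.001], [-0.045, 0.999, 0.0], [0.001, 0.001, -1.0]]
force: [0.8, 0.4, 0.4]
gripper_width: 0.0854
gripper_force: 0.0
```

>>> {"name": "apply_moves", "arguments": {
  "plan": [
    [0,0,0,0.3,-0.1,-3,1],
    [0,0,0,0.3,-0.1,-6,1],
    [0,0,0,0.3,-0.1,-8,1],
    [0,0,0,0.3,-0.1,-8.2,1],
    [0,0,0,0.3,-0.1,-8.2,1],
    [0,0,0,0.3,-0.1,-8.2,0.5],
    [0,0,0,0.3,-0.1,-8.2,0.5],
    [0,0,0,0.3,-0.1,-8.2,0.5],
    [0,0,0,0.3,-0.1,-8.2,0.5],
    [0,0,0,0.3,-0.1,-8.2,0.5],
    [0,0,0,0.3,-0.1,-8.2,0.5],
    [0,0,0,0.3,-0.1,-7.8,0.5],
    [0,0,0,0.3,-0.1,-7.8,0.5]
  ],
  "grip_force": 30
}}

```text
t: 10.95
tcp_pos: [0.5945, 0.0396, 0.062]
ee_rot: [[-0.999, -0.043, 0.001], [-0.043, 0.999, 0.0], [-0.001, 0.0, -1.0]]
force: [0.4, -0.2, -1.2]
gripper_width: 0.0592
gripper_force: 32.9
```

>>> {"name": "apply_moves", "arguments": {
  "plan": [
    [0,0,0,-2.5,-0.1,0,0.5],
    [0,0,0,-5,-0.2,0,0.5],
    [0,0,0,-7.5,-0.3,0,0.5],
    [0,0,0,-10,-0.4,0,0.5],
    [0,0,0,-12,-0.5,0,0.5],
    [0,0,0,-13,-0.5,0,0.5],
    [0,0,0,-13.1,-0.5,0,0.5],
    [0,0,0,-13.2,-0.5,0,0.5],
    [0,0,0,-13.3,-0.5,-0.1,0.5],
    [0,0,0,-13.3,-0.5,-0.1,0.5],
    [0,0,0,-13.3,-0.5,-0.1,0.5]
  ]
}}

```text
t: 12.05
tcp_pos: [0.4617, 0.0346, 0.0602]
ee_rot: [[-0.999, -0.043, 0.0], [-0.043, 0.999, 0.0], [-0.0, 0.0, -1.0]]
force: [-0.2, 0.3, -1.1]
gripper_width: 0.0596
gripper_force: 32.9
```

>>> {"name": "apply_moves", "arguments": {
  "plan": [
    [0,0,0,-0.1,0,0,0.5],
    [0,0,0,-0.2,0,0,0.5],
    [0,0,0,-0.25,0,0,0.5],
    [0,0,0,-0.25,0,0,0.5]
  ]
}}

```text
t: 12.45
tcp_pos: [0.4588, 0.0346, 0.0604]
ee_rot: [[-0.999, -0.043, 0.001], [-0.043, 0.999, 0.0], [-0.001, 0.0, -1.0]]
force: [0.5, -0.2, -2.1]
gripper_width: 0.0595
gripper_force: 32.9
```

>>> {"name": "apply_moves", "arguments": {
  "plan": [
    [0,0,0,-0.1,0,0,0.5],
    [0,0,0,-0.2,0,0,0.5],
    [0,0,0,-0.2,0,0,0.5]
  ]
}}

```text
t: 12.75
tcp_pos: [0.4586, 0.0347, 0.0608]
ee_rot: [[-0.999, -0.043, 0.004], [-0.043, 0.999, 0.0], [-0.004, 0.0, -1.0]]
force: [5.5, -1.1, -4.2]
gripper_width: 0.0595
gripper_force: 33.2
```

>>> {"name": "apply_moves", "arguments": {
  "plan": [
    [0,0,0,0.1,0,-0.2,0.5],
    [0,0,0,0.1,0,-0.4,0.5],
    [0,0,0,0.1,0,-0.4,0.5],
    [0,0,0,0.1,0,-0.4,1],
    [0,0,0,0.1,0,-0.4,1],
    [0,0,0,0.1,0,-0.4,1],
    [0,0,0,0.1,0,-0.4,1],
    [0,0,0,0.1,0,2,1],
    [0,0,0,0.1,0,5,1],
    [0,0,0,2,-4,8,1],
    [0,0,0,4,-8,8,1],
    [0,0,0,6,-12,8,1],
    [0,0,0,8,-16,8,1],
    [0,0,0,10,-21,8,1],
    [0,0,0,12,-26,8,1],
    [0,0,0,14.4,-30,8,1],
    [0,0,0,14.4,-33,8,1],
    [0,0,0,14.4,-33,8,1],
    [0,0,0,14.4,-33,8,1],
    [0,0,0,14.4,-33,8,1]
  ]
}}

```text
t: 14.75
tcp_pos: [0.6005, -0.2935, 0.1398]
ee_rot: [[-0.999, -0.045, -0.001], [-0.045, 0.999, 0.002], [0.001, 0.002, -1.0]]
force: [-0.2, 0.5, 0.8]
gripper_width: 0.0858
gripper_force: 0.0
```

```bash
cat > scan.py <<'E'
from h import *
import sys
def scan(tag,save=None):
    c=grab('top'); d=grab('side')
    for nm,c in(('top',c),('side',d)):
        P=cloud(c)
        if save: cv2.imwrite(f'pics/{save}_{nm}.png',c['image'])
        m=((P[...,2]>.05)&(P[...,2]<.086)&(P[...,0]>.35)&(P[...,0]<.7)&(P[...,1]>-.55)&(P[...,1]<.42)).astype(np.uint8)
        n,l,st,ce=cv2.connectedComponentsWithStats(m)
        for i in range(1,n):
            if st[i,4]<60: continue
            A=P[l==i]; zt=np.percentile(A[:,2],90); A=A[A[:,2]>zt-.006]
            q=cv2.minAreaRect((A[:,:2]*1000).astype(np.float32))
            print(nm,ce[i].round(0),'z',round(float(np.median(A[:,2])),4),np.round(q[0],1),np.round(q[1],1),round(q[2],1))
if __name__=='__main__':
    print(r.read_state()['tcp_pos'].round(4)); scan('x',sys.argv[1] if len(sys.argv)>1 else None)
E
python3 scan.py s1
```

```text
[ 0.6005 -0.2935  0.1398]
top [161. 174.] z 0.062 [617.4 329.6] [36.6 36.3] 47.7
top [360. 193.] z 0.0607 [ 577.4 -145.6] [60.3 60.5] 22.5
top [422. 187.] z 0.0627 [ 592.8 -296.1] [44.5 65. ] 5.5
top [232. 242.] z 0.0805 [455.4 153.2] [64.5 64.4] 4.0
top [283. 242.] z 0.0784 [458.   34.9] [60.  60.1] 2.7
top [366. 244.] z 0.0581 [ 455.1 -158.7] [61.3 62.4] 0.4
top [428. 256.] z 0.0603 [ 428.  -306.1] [60.7 61.4] 27.7
side [322. 134.] z 0.058 [615.6 327.4] [34.6 39.6] 4.3
side [288. 163.] z 0.0808 [456.4 150.6] [65.4 62.7] 47.8
side [300. 183.] z 0.0782 [458.3  33.2] [61.  65.1] 1.4
side [365. 213.] z 0.0602 [ 576.2 -146.3] [64.1 63.7] 24.5
side [321. 226.] z 0.0577 [ 456.8 -160. ] [64.4 60.9] 41.5
side [400. 246.] z 0.0623 [ 601.1 -295.3] [63.9 65.4] 20.5
side [329. 267.] z 0.0599 [ 428.3 -306.3] [61.4 62. ] 28.4
side [398. 297.] z 0.0595 [ 527.7 -436.9] [62.6 61.3] 52.2
```

>>> {"name": "apply_moves", "arguments": {
  "plan": [
    [0,0,0,0.1,-0.2,-4,1],
    [0,0,0,0.1,-0.2,-7,1],
    [0,0,0,0.1,-0.2,-9,1],
    [0,0,0,0.1,-0.2,-9.9,1],
    [0,0,0,0.1,-0.2,-9.9,1],
    [0,0,0,0.1,-0.2,-9.9,0.6],
    [0,0,0,0.1,-0.2,-9.9,0.6],
    [0,0,0,0.1,-0.2,-9.9,0.6],
    [0,0,0,0.1,-0.2,-9.9,0.6],
    [0,0,0,0.1,-0.2,-9.9,0.6],
    [0,0,0,0.1,-0.2,-7,0.6],
    [0,0,0,0.1,-0.2,-3,0.6],
    [0,0,0,0.1,-0.2,0,0.6],
    [0,0,0,0.1,-0.2,0,0.6],
    [0,0,0,0.1,-0.2,0,0.6]
  ],
  "grip_force": 40
}}

```text
t: 16.35
tcp_pos: [0.6016, -0.2974, 0.1407]
ee_rot: [[-0.999, -0.043, 0.001], [-0.043, 0.999, -0.0], [-0.001, -0.0, -1.0]]
force: [0.1, 0.8, -1.9]
gripper_width: 0.0645
gripper_force: 45.3
```

>>> {"name": "apply_moves", "arguments": {
  "plan": [
    [0,0,0,0,3,1,0.6],
    [0,0,0,0,7,1,0.6],
    [0,0,0,-1,11,1,0.6],
    [0,0,0,-2,15,1,0.6],
    [0,0,0,-3,19,1,0.6],
    [0,0,0,-4,23,1,0.6],
    [0,0,0,-5,27,1,0.6],
    [0,0,0,-6,31,1,0.6],
    [0,0,0,-7,35,1,0.6],
    [0,0,0,-7.4,39,1,0.6],
    [0,0,0,-7.4,43,1,0.6],
    [0,0,0,-7.4,45.5,1,0.6],
    [0,0,0,-7.4,45.5,1,0.6],
    [0,0,0,-7.4,45.5,0,0.6],
    [0,0,0,-7.4,45.5,0,0.6]
  ]
}}

```text
t: 17.85
tcp_pos: [0.526, 0.1555, 0.1378]
ee_rot: [[-0.999, -0.042, -0.004], [-0.042, 0.999, -0.002], [0.004, -0.002, -1.0]]
force: [0.0, -0.5, -2.4]
gripper_width: 0.0643
gripper_force: 45.4
```

>>> {"name": "apply_moves", "arguments": {
  "plan": [
    [0,0,0,0.1,0.2,-3,0.6],
    [0,0,0,0.1,0.2,-6,0.6],
    [0,0,0,0.1,0.2,-7.4,0.6],
    [0,0,0,0.1,0.2,-7.8,0.6],
    [0,0,0,0.1,0.2,-7.9,0.6],
    [0,0,0,0.1,0.2,-7.9,0.6]
  ]
}}

```text
t: 18.45
tcp_pos: [0.5292, 0.159, 0.0618]
ee_rot: [[-0.999, -0.042, 0.001], [-0.042, 0.999, 0.0], [-0.001, -0.0, -1.0]]
force: [0.3, -0.6, -0.6]
gripper_width: 0.0649
gripper_force: 45.6
```

>>> {"name": "apply_moves", "arguments": {
  "plan": [
    [0,0,0,0,0,-0.2,0.6],
    [0,0,0,0,0,-0.2,0.6],
    [0,0,0,0,0,-0.2,1],
    [0,0,0,0,0,-0.2,1],
    [0,0,0,0,0,-0.2,1],
    [0,0,0,0,0,2,1],
    [0,0,0,0,0,5,1],
    [0,0,-0.14,0,-4,8,1],
    [0,0,-0.28,0,-8,8,1],
    [0,0,-0.42,-2,-12,8,1],
    [0,0,-0.56,-3,-16,8,1],
    [0,0,-0.7,-4,-20,8,1],
    [0,0,-0.84,-5,-24,8,1],
    [0,0,-0.98,-6,-29,8,1],
    [0,0,-1.126,-7,-34,8,1],
    [0,0,-1.126,-8,-38,8,1],
    [0,0,-1.126,-10,-43,8,1],
    [0,0,-1.126,-10.1,-46.5,8,1],
    [0,0,-1.126,-10.1,-46.5,8,1],
    [0,0,-1.126,-10.1,-46.5,8,1]
  ]
}}

```text
t: 20.45
tcp_pos: [0.4274, -0.306, 0.1412]
ee_rot: [[-0.467, 0.884, -0.0], [0.884, 0.467, 0.0], [0.0, -0.0, -1.0]]
force: [0.8, 0.5, -0.8]
gripper_width: 0.0856
gripper_force: 0.0
```

```bash
python3 scan.py s2
```

```text
[ 0.4274 -0.306   0.1412]
top [161. 174.] z 0.062 [617.3 330.6] [37.2 36.2] 64.0
top [360. 193.] z 0.0604 [ 577.6 -145.7] [59.9 61. ] 23.4
top [230. 211.] z 0.0807 [529.5 159.1] [64.5 63.9] 64.1
top [477. 211.] z 0.0602 [ 533.  -430.3] [47.6 62.9] 52.0
top [232. 242.] z 0.0808 [455.5 153.3] [64. 64.] 0.8
top [283. 242.] z 0.0786 [457.7  34.9] [59.6 60.1] 2.7
top [366. 244.] z 0.0583 [ 455.2 -158.5] [61.4 61.9] 0.5
top [443. 273.] z 0.0602 [ 387.6 -341.1] [61.4 35.3] 28.3
side [288. 163.] z 0.0806 [457.  151.2] [67. 64.] 54.7
side [297. 183.] z 0.0785 [456.2  34. ] [56.1 66.3] 2.7
side [365. 213.] z 0.0601 [ 575.1 -144.8] [63.2 63.6] 23.2
side [325. 227.] z 0.0579 [ 465.5 -166. ] [65.2 39.7] 61.3
side [320. 285.] z 0.0595 [ 394.5 -352.2] [62.9 63.2] 28.1
side [398. 297.] z 0.0595 [ 528.1 -436.5] [62.4 61. ] 52.6
```

View pics/s2_side.png

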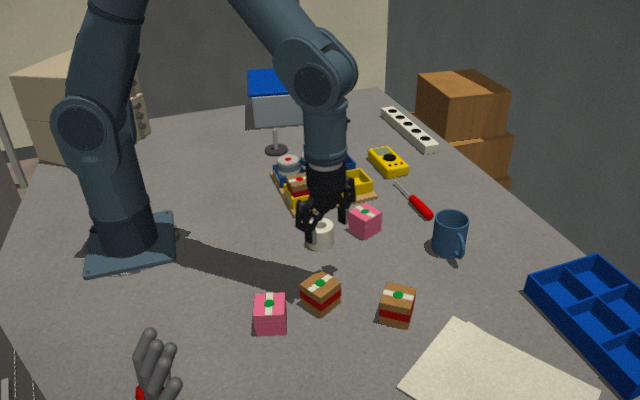

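The side view shows c1 knocked aside, now at pixel (320,285), or (394.5, −352.2) mm with its yaw still 28°. I'll follow it there.

>>> {"name": "apply_moves", "arguments": {
  "plan": [
    [0,0,0,-3.3,-4.6,0,1],
    [0,0,0,-3.3,-4.6,0,1],
    [0,0,0,-3.3,-4.6,-4,1],
    [0,0,0,-3.3,-4.6,-7,1],
    [0,0,0,-3.3,-4.6,-9,1],
    [0,0,0,-3.3,-4.6,-10.1,1],
    [0,0,0,-3.3,-4.6,-10.1,1],
    [0,0,0,-3.3,-4.6,-10.1,0.5],
    [0,0,0,-3.3,-4.6,-10.1,0.5],
    [0,0,0,-3.3,-4.6,-10.1,0.5],
    [0,0,0,-3.3,-4.6,-10.1,0.5],
    [0,0,0,-3.3,-4.6,-10.1,0.5],
    [0,0,0,-3.3,-4.6,-10.1,0.5],
    [0,0,0,-3.3,-4.6,-7,0.5],
    [0,0,0,-3.3,-4.6,-3,0.5],
    [0,0,0,-3.3,-4.6,0,0.5],
    [0,0,0,-3.3,-4.6,0,0.5],
    [0,0,0,-3.3,-4.6,0,0.5]
  ],
  "grip_force": 40
}}

```text
t: 22.35
tcp_pos: [0.3949, -0.3513, 0.1418]
ee_rot: [[-0.469, 0.883, 0.001], [0.883, 0.469, -0.001], [-0.001, 0.001, -1.0]]
force: [-0.4, 0.4, -2.4]
gripper_width: 0.0592
gripper_force: 44.8
```

Run:
```python
from h import *
c=grab('side'); P=cloud(c)
m=((P[...,2]>.12)&(P[...,2]<.18)&(np.hypot(P[...,0]-.394,P[...,1]+.352)<.07))
print(P[m].mean(0) if m.any() else 0)
cv2.imwrite('pics/g1.png',cv2.resize(c['image'][130:330,220:420],None,fx=2.5,fy=2.5))
```

```text
[ 0.39495013 -0.36479881  0.15162285]
```

View pics/g1.png

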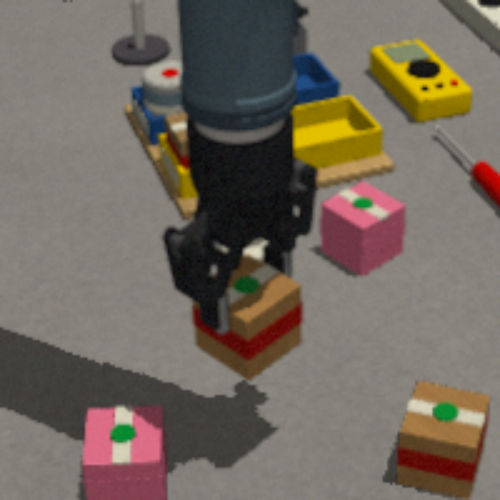

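>>> {"name": "apply_moves", "arguments": {
  "plan": [
    [0,0,0.14,2,3,1,0.5],
    [0,0,0.28,4,7,1,0.5],
    [0,0,0.42,6,11,1,0.5],
    [0,0,0.56,8,15,1,0.5],
    [0,0,0.7,10,19,1,0.5],
    [0,0,0.84,12,23,1,0.5],
    [0,0,0.98,13,27,1,0.5],
    [0,0,1.129,13,31,1,0.5],
    [0,0,1.129,13,35,1,0.5],
    [0,0,1.129,13,39,0,0.5],
    [0,0,1.129,13,39,0,0.5],
    [0,0,1.129,13,39,0,0.5],
    [0,0,1.129,13,39,0,0.5]
  ]
}}

```text
t: 23.7
tcp_pos: [0.524, 0.0372, 0.1404]
ee_rot: [[-0.999, -0.045, -0.002], [-0.045, 0.999, -0.001], [0.002, -0.001, -1.0]]
force: [0.3, 0.2, -2.2]
gripper_width: 0.0594
gripper_force: 44.7
```

>>> {"name": "apply_moves", "arguments": {
  "plan": [
    [0,0,0,0.1,0.1,-3,0.5],
    [0,0,0,0.1,0.1,-6,0.5],
    [0,0,0,0.1,0.1,-7.6,0.5],
    [0,0,0,0.1,0.1,-8,0.5],
    [0,0,0,0.1,0.1,-8.1,0.5],
    [0,0,0,0.1,0.1,-8.1,0.5]
  ]
}}

```text
t: 24.3
tcp_pos: [0.5262, 0.0386, 0.0608]
ee_rot: [[-0.999, -0.045, 0.001], [-0.045, 0.999, -0.0], [-0.001, -0.0, -1.0]]
force: [-0.1, 0.1, -1.4]
gripper_width: 0.0596
gripper_force: 44.7
```

>>> {"name": "apply_moves", "arguments": {
  "plan": [
    [0,0,0,0,0,-0.1,0.5],
    [0,0,0,0,0,-0.2,0.5],
    [0,0,0,0,0,-0.2,1],
    [0,0,0,0,0,-0.2,1],
    [0,0,0,0,0,-0.2,1],
    [0,0,0,0,0,2,1],
    [0,0,0,0,0,5,1],
    [0,0,-0.14,0,-4,8,1],
    [0,0,-0.28,0,-8,8,1],
    [0,0,-0.42,0,-12,8,1],
    [0,0,-0.56,0,-16,8,1],
    [0,0,-0.69,0,-20,8,1],
    [0,0,-0.69,0,-25,8,1],
    [0,0,-0.69,0,-30,8,1],
    [0,0,-0.69,0,-35,8,1],
    [0,0,-0.69,0,-40,8,1],
    [0,0,-0.69,0.2,-45,8,1],
    [0,0,-0.69,0.2,-47.5,8,1],
    [0,0,-0.69,0.2,-47.5,8,1],
    [0,0,-0.69,0.2,-47.5,8,1]
  ]
}}

```text
t: 26.3
tcp_pos: [0.5274, -0.4351, 0.1398]
ee_rot: [[-0.799, 0.601, -0.0], [0.601, 0.799, 0.001], [0.001, 0.001, -1.0]]
force: [-0.6, 0.6, 0.0]
gripper_width: 0.0855
gripper_force: 0.0
```

```bash
python3 scan.py s3
```

```text
[ 0.5274 -0.4351  0.1398]
top [161. 174.] z 0.0616 [617.2 330.8] [37.5 36.5] 74.1
top [360. 193.] z 0.0603 [ 577.7 -145.8] [59.9 61.2] 22.9
top [230. 211.] z 0.0809 [530.1 159.5] [63.6 64.7] 46.4
top [282. 213.] z 0.0786 [525.3  39.6] [60.1 59.9] 3.2
top [480. 215.] z 0.0602 [ 529.2 -435.7] [62.  61.5] 52.6
top [232. 242.] z 0.0807 [455.4 153.2] [64.3 64.4] 5.0
top [283. 242.] z 0.0786 [458.  35.] [60.1 60. ] 2.7
top [366. 244.] z 0.0582 [ 455.5 -158.5] [61.5 61.6] 26.8
side [322. 134.] z 0.058 [616.6 328.4] [44.  33.7] 71.9
side [312. 158.] z 0.0809 [529.3 157.4] [67.1 63.2] 80.0
side [288. 163.] z 0.0808 [455.8 151.8] [61.4 65.9] 22.0
side [311. 181.] z 0.0784 [492.3  36.3] [128.9  69.9] 3.6
side [365. 213.] z 0.0603 [ 575.  -145.6] [62.9 63. ] 22.8
side [320. 226.] z 0.0579 [ 456.4 -159.7] [64.5 60.4] 73.8
side [398. 297.] z 0.0594 [ 528.1 -436.7] [62.2 60.9] 52.4
```

c1 is placed and c2 has not moved. Grasp c2.

>>> {"name": "apply_moves", "arguments": {
  "plan": [
    [0,0,0,0.1,-0.1,-4,1],
    [0,0,0,0.1,-0.1,-7,1],
    [0,0,0,0.1,-0.1,-9,1],
    [0,0,0,0.1,-0.1,-9.9,1],
    [0,0,0,0.1,-0.1,-9.9,1],
    [0,0,0,0.1,-0.1,-9.9,0.5],
    [0,0,0,0.1,-0.1,-9.9,0.5],
    [0,0,0,0.1,-0.1,-9.9,0.5],
    [0,0,0,0.1,-0.1,-9.9,0.5],
    [0,0,0,0.1,-0.1,-9.9,0.5],
    [0,0,0,0.1,-0.1,-9.9,0.5],
    [0,0,0,0.1,-0.1,-7,0.5],
    [0,0,0,0.1,-0.1,-3,0.5],
    [0,0,0,0.1,-0.1,0.5,0.5],
    [0,0,0,0.1,-0.1,0.5,0.5],
    [0,0,0,0.1,-0.1,0.5,0.5]
  ],
  "grip_force": 40
}}

```text
t: 28.0
tcp_pos: [0.5289, -0.4366, 0.1462]
ee_rot: [[-0.8, 0.6, 0.001], [0.6, 0.8, -0.001], [-0.002, 0.0, -1.0]]
force: [0.1, 0.8, -2.4]
gripper_width: 0.0592
gripper_force: 44.1
```

>>> {"name": "apply_moves", "arguments": {
  "plan": [
    [0,0,0.14,0,3,0.5,0.5],
    [0,0,0.28,1,7,0.5,0.5],
    [0,0,0.42,1,11,0.5,0.5],
    [0,0,0.56,2,15,0.5,0.5],
    [0,0,0.688,2,19,0.5,0.5],
    [0,0,0.688,3,23,0.5,0.5],
    [0,0,0.688,4,27,0.5,0.5],
    [0,0,0.688,5,31,0.5,0.5],
    [0,0,0.688,6,35,0.5,0.5],
    [0,0,0.688,6.4,39,0.5,0.5],
    [0,0,0.688,6.4,43,0.5,0.5],
    [0,0,0.688,6.4,46,0,0.5],
    [0,0,0.688,6.4,47.9,0,0.5],
    [0,0,0.688,6.4,47.9,0,0.5],
    [0,0,0.688,6.4,47.9,0,0.5],
    [0,0,0.688,6.4,47.9,0,0.5]
  ]
}}

```text
t: 29.6
tcp_pos: [0.5922, 0.0406, 0.1446]
ee_rot: [[-0.999, -0.042, -0.001], [-0.042, 0.999, -0.001], [0.001, -0.001, -1.0]]
force: [0.6, -0.5, -1.9]
gripper_width: 0.0593
gripper_force: 44.0
```

>>> {"name": "apply_moves", "arguments": {
  "plan": [
    [0,0,0,0.1,0.1,-3,0.5],
    [0,0,0,0.1,0.1,-6,0.5],
    [0,0,0,0.1,0.1,-8,0.5],
    [0,0,0,0.1,0.1,-8.4,0.5],
    [0,0,0,0.1,0.1,-8.5,0.5],
    [0,0,0,0.1,0.1,-8.5,0.5],
    [0,0,0,0.1,0.1,-8.6,0.5],
    [0,0,0,0.1,0.1,-8.6,0.5]
  ]
}}

```text
t: 30.4
tcp_pos: [0.5935, 0.0417, 0.0606]
ee_rot: [[-0.999, -0.042, -0.001], [-0.042, 0.999, -0.001], [0.001, -0.001, -1.0]]
force: [-5.5, -3.0, 11.6]
gripper_width: 0.0594
gripper_force: 46.4
```

>>> {"name": "apply_moves", "arguments": {
  "plan": [
    [0,0,0,0,0,0,1],
    [0,0,0,0,0,0,1],
    [0,0,0,0,0,0,1],
    [0,0,0,0,0,2,1],
    [0,0,0,0,0,5,1],
    [0,0,0,0,-3,8,1],
    [0,0,0,-3,-6,8,1],
    [0,0,0,-6,-10,8,1],
    [0,0,0,-9,-14,8,1],
    [0,0,0,-12,-18,8,1],
    [0,0,0,-13.8,-20,8,1],
    [0,0,0,-13.8,-20,8,1],
    [0,0,0,-13.8,-20,8,1],
    [0,0,0,-13.8,-20,8,1]
  ]
}}

```text
t: 31.8
tcp_pos: [0.4568, -0.1553, 0.1394]
ee_rot: [[-0.999, -0.046, 0.001], [-0.046, 0.999, 0.0], [-0.001, 0.0, -1.0]]
force: [-0.3, -0.1, -1.2]
gripper_width: 0.0856
gripper_force: 0.0
```

```bash
python3 scan.py s4
```

```text
[ 0.4568 -0.1553  0.1394]
top [161. 174.] z 0.0621 [617.1 330.5] [36.3 37.2] 9.1
top [282. 199.] z 0.0785 [559.6  40.6] [128.   59.8] 2.4
top [360. 193.] z 0.0605 [ 577.4 -145.7] [59.8 61. ] 22.9
top [230. 211.] z 0.0807 [530.  160.6] [63.7 64.8] 1.8
top [232. 242.] z 0.0807 [455.5 153.1] [64.1 64. ] 1.5
top [283. 242.] z 0.0783 [457.9  34.9] [60.  60.2] 2.9
top [361. 252.] z 0.0578 [ 437.5 -145.1] [39.8 17.9] 63.3
side [288. 163.] z 0.0809 [454.8 150.3] [65.5 62.4] 50.6
side [346. 174.] z 0.0781 [586.3  41. ] [69.6 64.5] 1.1
side [300. 184.] z 0.0782 [464.7  34.2] [74.5 64.6] 4.7
side [365. 213.] z 0.0603 [ 576.5 -145.4] [63.9 63.8] 24.7
side [320. 226.] z 0.0579 [ 456.1 -160.2] [62.3 62.8] 38.0
```

>>> {"name": "apply_moves", "arguments": {
  "plan": [
    [0,0,0,-0.1,-0.4,-4,1],
    [0,0,0,-0.1,-0.4,-7,1],
    [0,0,0,-0.1,-0.4,-9,1],
    [0,0,0,-0.1,-0.4,-10.3,1],
    [0,0,0,-0.1,-0.4,-10.3,1],
    [0,0,0,-0.1,-0.4,-10.3,0.6],
    [0,0,0,-0.1,-0.4,-10.3,0.6],
    [0,0,0,-0.1,-0.4,-10.3,0.6],
    [0,0,0,-0.1,-0.4,-10.3,0.6],
    [0,0,0,-0.1,-0.4,-10.3,0.6],
    [0,0,0,-0.1,-0.4,-6,0.6],
    [0,0,0,-0.1,-0.4,-2,0.6],
    [0,0,0,-0.1,-0.4,2,0.6],
    [0,0,0,-0.1,-0.4,2,0.6],
    [0,0,0,-0.1,-0.4,2,0.6]
  ],
  "grip_force": 25
}}

```text
t: 33.4
tcp_pos: [0.455, -0.1606, 0.1601]
ee_rot: [[-0.999, -0.044, 0.002], [-0.044, 0.999, -0.001], [-0.002, -0.001, -1.0]]
force: [-1.3, -0.9, -1.7]
gripper_width: 0.0639
gripper_force: 29.9
```

>>> {"name": "apply_moves", "arguments": {
  "plan": [
    [0,0,0,0,3,0,0.6],
    [0,0,0,0,7,0,0.6],
    [0,0,0,0,11,0,0.6],
    [0,0,0,0,15,0,0.6],
    [0,0,0,0,19,0,0.6],
    [0,0,0,0,23,0,0.6],
    [0,0,0,0,27,0,0.6],
    [0,0,0,0,31,0,0.6],
    [0,0,0,0.5,35,0,0.6],
    [0,0,0,0.9,39,0,0.6],
    [0,0,0,0.9,43,0,0.6],
    [0,0,0,0.9,47,0,0.6],
    [0,0,0,0.9,51,0,0.6],
    [0,0,0,0.9,53.2,0,0.6],
    [0,0,0,0.9,53.2,0,0.6],
    [0,0,0,0.9,53.2,0,0.6],
    [0,0,0,0.9,53.2,0,0.6]
  ]
}}

```text
t: 35.1
tcp_pos: [0.4635, 0.3695, 0.158]
ee_rot: [[-0.999, -0.043, -0.002], [-0.043, 0.999, -0.003], [0.002, -0.002, -1.0]]
force: [-0.5, 0.3, -1.7]
gripper_width: 0.0634
gripper_force: 29.9
```

Run:
```python
from h import *
s=r.read_state(); print(s['tcp_pos'],s['gripper_width'])
c=grab('side'); P=cloud(c)
m=((P[...,2]>.115)&(P[...,2]<.185)&(np.hypot(P[...,0]-.464,P[...,1]-.372)<.05))
A=P[m]; print(len(A),A.min(0),A.max(0))
cv2.imwrite('pics/g2.png',cv2.resize(c['image'][60:180,220:340],None,fx=4,fy=4))
```

```text
[0.46346606 0.36952397 0.15797788] 0.06336388869726603
402 [0.43096013 0.32271342 0.11831177] [0.49367795 0.4075493  0.18484288]
```

View pics/g2.png

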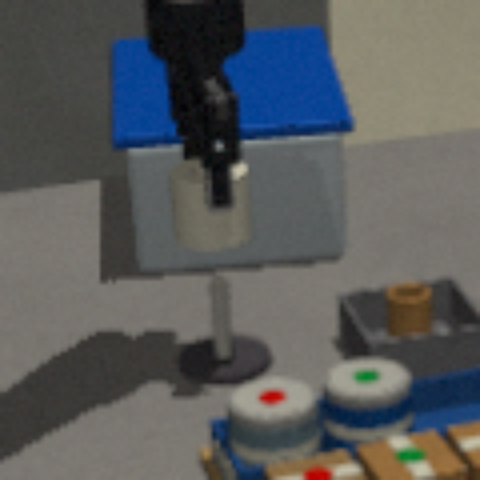

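The roll hangs upright above the post: roll centre at crop x≈212 at that height, in line with the post. The core stands in the bin at crop (410,310). Lower the roll gently.

>>> {"name": "apply_moves", "arguments": {
  "plan": [
    [0,0,0,0,0.1,-1.5,0.6],
    [0,0,0,0,0.1,-3,0.6],
    [0,0,0,0,0.1,-4,0.6],
    [0,0,0,0,0.1,-5,0.6],
    [0,0,0,0,0.1,-6,0.6],
    [0,0,0,0,0.1,-6,0.6]
  ]
}}

```text
t: 35.75
tcp_pos: [0.4628, 0.3718, 0.0975]
ee_rot: [[-0.999, -0.044, -0.002], [-0.044, 0.999, -0.002], [0.002, -0.002, -1.0]]
force: [-0.2, -0.7, -2.9]
gripper_width: 0.064
gripper_force: 29.9
```

>>> {"name": "apply_moves", "arguments": {
  "plan": [
    [0,0,0,0,0,-1.5,0.6],
    [0,0,0,0,0,-3,0.6],
    [0,0,0,0,0,-4.2,0.6],
    [0,0,0,0,0,-4.8,0.6],
    [0,0,0,0,0,-5,0.6],
    [0,0,0,0,0,-5.1,0.6],
    [0,0,0,0,0,-5.1,0.6]
  ]
}}

```text
t: 36.45
tcp_pos: [0.4639, 0.3729, 0.0486]
ee_rot: [[-0.999, -0.044, 0.001], [-0.044, 0.999, 0.001], [-0.001, 0.0, -1.0]]
force: [-0.2, 0.0, -3.0]
gripper_width: 0.064
gripper_force: 29.9
```

Still carrying the weight; go a little lower.

>>> {"name": "apply_moves", "arguments": {
  "plan": [
    [0,0,0,0,0,-0.15,0.6],
    [0,0,0,0,0,-0.3,0.6],
    [0,0,0,0,0,-0.3,0.6]
  ]
}}

```text
t: 36.75
tcp_pos: [0.4642, 0.3731, 0.0475]
ee_rot: [[-0.999, -0.044, 0.001], [-0.044, 0.999, 0.001], [-0.001, 0.001, -1.0]]
force: [-5.4, -3.6, 15.6]
gripper_width: 0.0638
gripper_force: 31.3
```

Seated on the foot. Release, rise and move clear, back towards the start side.

>>> {"name": "apply_moves", "arguments": {
  "plan": [
    [0,0,0,0,0,0.1,0.6],
    [0,0,0,0,0,0.1,1],
    [0,0,0,0,0,0.1,1],
    [0,0,0,0,0,0.1,1],
    [0,0,0,0,0,0.1,1],
    [0,0,0,0,0,3,1],
    [0,0,0,0,0,7,1],
    [0,0,0,0,0,11,1],
    [0,0,0,0,0,15,1],
    [0,0,0,-4,3,19,1],
    [0,0,0,-8,6,19,1],
    [0,0,0,-12,10,19,1],
    [0,0,0,-16,14,19,1],
    [0,0,0,-20,18,19,1],
    [0,0,0,-24,22,19,1],
    [0,0,0,-24,22,19,1],
    [0,0,0,-24,22,19,1],
    [0,0,0,-24,22,19,1],
    [0,0,0,-24,22,19,1]
  ]
}}

```text
t: 38.65
tcp_pos: [0.2253, 0.5915, 0.235]
ee_rot: [[-0.999, -0.042, 0.001], [-0.042, 0.999, -0.001], [-0.001, -0.001, -1.0]]
force: [0.7, 0.1, 0.2]
gripper_width: 0.0854
gripper_force: 0.0
```

```bash
python3 scan.py s5
```

```text
[0.2253 0.5915 0.235 ]
top [161. 174.] z 0.0619 [617.8 330.4] [37.2 36.5] 24.9
top [282. 199.] z 0.0785 [559.3  40.5] [128.1  59.8] 2.4
top [360. 193.] z 0.0604 [ 577.7 -145.8] [60.2 61.6] 23.1
top [230. 210.] z 0.0809 [530.  160.5] [63.4 64.7] 1.4
top [138. 238.] z 0.0683 [463.9 371.6] [61.1 60.8] 37.1
top [232. 242.] z 0.0807 [455.5 153.5] [64.  64.2] 0.9
top [283. 242.] z 0.0785 [457.9  34.9] [59.8 60.2] 2.8
side [275. 135.] z 0.0658 [463.5 368.3] [61.3 63.3] 88.5
side [322. 134.] z 0.0584 [617.3 327.4] [41.8 33.9] 61.2
side [312. 158.] z 0.0808 [529.8 158.4] [64.3 63.9] 67.4
side [314. 175.] z 0.0787 [522.3  95.6] [193.6 181.8] 2.1
side [365. 213.] z 0.0604 [ 576.3 -145.8] [63.3 63.4] 23.0
```

View pics/s5_top.png

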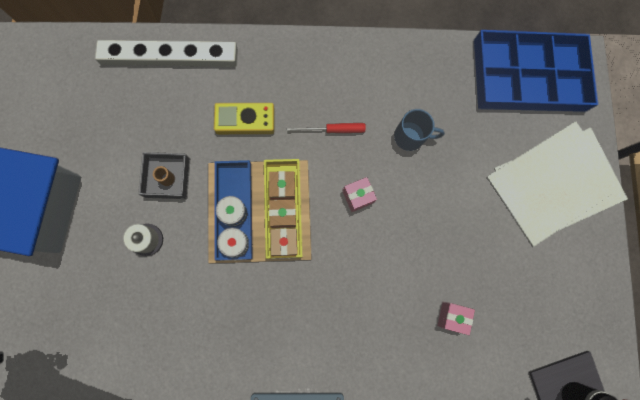

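View pics/s5_side.png

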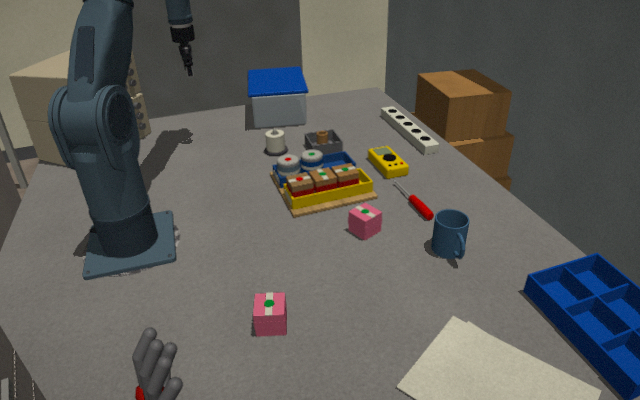

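Both views show the job done. The old items are at the front rims (231,242 and 283,242) with the new stock behind them, tops at 78 and 81 mm, so flat on the floor. The roll is down on the spindle (138,238; top at 68 mm), the core is in the bin (163,175), and the bystanders are unmoved.

```bash
python3 -c "
from cell import r
print(r.job_done())"
```

```text
the job is handed in; nothing more can be done
None
```

The job is done and handed in at about 39 s: both trays are restocked with the old item at the front rim, the spent core is in the bin, the full roll is seated on the spindle, and the meter, screwdriver and mug were left where they were.

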